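# Charge an ink bottle with mixing balls through a funnel

## Robot

A 6-joint arm with a two-finger parallel gripper is mounted at the origin on the work surface. World frame = base frame: x ahead of the robot, y to its left, z up, the work surface at z = 0. Lengths are in m, angles in rad, forces in N, time in s.
With the tool pointing down it reaches from about 0.3 to 0.875 m from the base axis. Payload 6.4 kg.
Tool frame: the origin (TCP) lies between the finger pads; the fingertips stand ctrl.tip_extent ahead of it and the grasp point (between the pads) is the TCP (ctrl.tip_extent is the distance from the TCP to the fingertips, in m); z points along the fingers, y is the line along which they close (so a half turn about z gives the same grasp; the last joint's range is limited). The gripper opens to 85 mm and grips with 20 to 120 N. Pads are 22 mm wide; open, the fingers measure 114 mm over their backs; the gripper's body (76 mm by 85 mm) begins 54 mm behind the grasp point. The pads swing forward as they close: fully open they stand 13 mm farther back than shut.
Start: joints at [-1.423, 0.181, 1.607, -0, 1.354, -0.206], TCP at [0.199, -0.539, 0.214] pointing down, gripper open.
Joint ranges: [-2.99, 2.99], [-0.89, 2.07], [0.3, 2.58], [-1.14, 4.28], [0, 2.63], [-3.12, 3.12]. Speed limits (rad/s): [2.57, 2.57, 3.01, 3.14, 3.14, 3.14].

## Interface

Orientations are given as a unit quaternion [w, x, y, z].
In Python, from bench import ctrl gives the robot as it stands.
- The arm moves only by the tool send_rows, never from a script. Its arguments are lists of equal length, an entry for each row: "dr": the turn, a rotation vector about the tool's x, y, z in units of 6 degrees (1.0 is 6 degrees), a list of three; "xyz": the shift along the tool's x, y, z in cm, a list of three; "jaw": the opening in per cent of the stroke, from 0 (shut) to 100 (fully open). In form: {"dr": [[wx, wy, wz], ...], "xyz": [[dx, dy, dz], ...], "jaw": [jaw, ...]}. A call has exactly 8 rows; each row is the pose to reach, as a shift and turn from the pose commanded when the call began, along the tool's axes at that moment; what a row does not reach only later rows make up. A row lasts 1/8 s, in which the tool goes at most 62.5 mm and 10.7 degrees, less where a joint would pass 70% of its speed; a pose out of reach is approached as far as the arm can. A call with a gripper value outside its range is refused whole. The fingers move at their own pace and stop on an object; the grip force is fixed at half the most. Time passes only in rows, so rows that repeat a pose let the fingers close, or fill a call up. It gives the time, the measured TCP pose, the force, the opening and the grip force at its end, in the units of the state.
- ctrl.get_obs(): the state, without advancing time (a new reading comes with each control period).
- ctrl.camera(name): name is "side" or "top" or "wrist"; returns the picture (400x640x3 uint8, red, green, blue); there is no depth.
- ctrl.calibration(name): a dict with "camera_matrix" (3x3 intrinsics, pixels), "world_from_camera" (4x4, takes a point from camera to world coordinates). Camera axes: x right, y up, looking along -z (the intrinsics and any distortion apply to the point x, -y, -z); pixel columns grow to the right and rows downward; lengths in m; the calibration is good to about 2 mm. A picture is of the moment at which its call begins: read the wrist's pose just before it. calibration takes no time and is no camera call; for the wrist camera it gives the pose at the moment of the call.
- ctrl.hand_in(): hands the job in; it is judged then, once.
The state is a dict: "time_s": time; "q": joint angles; "dq": joint speeds; "joint_efforts": joint torques, N m; "eef_pos": TCP position; "eef_rot": TCP orientation; "wrist_force": force on the tool from outside, world axes, zero at the start; "torque": the same for the moment, N m; "opening": opening from 0.0 (shut) to 1.0 (fully open); "grasp_force": force on a finger pad.
Only numpy, scipy, OpenCV 4.12 (cv2) and the standard library are available. Lean on these libraries where they do the work, as an engineer would, in place of code of your own. Each camera call takes 0.05 s, during which the arm holds its last target. There are 200 camera calls.

## Task

Lift the orange funnel out of the drip pot by its black handle bar and lower it, without dropping it, fully home and upright into the neck of the clear bottle, with the bar parallel to the tray's hinge so that it does not stand in the tray's way, and let go. Then press the red paddle down to tip the tray until all four brass balls have run through the funnel into the bottle, and let the tray swing back to rest. Leave the bottle standing in its collar with the funnel in its neck, and do not disturb the other things on the table.

Things in the scene. Friction and masses are not known exactly. Their poses are not given: they have to be found in the camera images.
- funnel: Orange funnel, 140 mm across, 92 mm tall to the rim, 0.1 to 0.2 kg; starts upright in the drip pot. Origin: centre of the stem's open lower end, z up its axis. Stem: 40 mm long, outside diameter 44 mm at the bottom tapering to 51 mm, bore 38 mm; above it a cone to 140 mm diameter at z = 80 mm, then an upright rim.
- funnel_grip (a point): Centre of the funnel's black handle bar, on the axis 157 mm above the funnel's origin. The bar runs along the funnel's x axis: 70 mm long, 10 mm thick (y), 14 mm high. Two thin steel legs run from its ends down to the rim at x = +-69 mm. Axes are the funnel's.
- bottle: Clear wide-mouth bottle with red neck band, 92 mm across, 115 mm tall, loose, standing in the station's collar. Origin: centre of its underside, z up. Floor 5 mm thick.
- bottle_mouth (a point): Centre of the bottle's mouth, at the top of the neck (115 mm above the bottle's origin). Neck bore 55 mm, outside 63 mm. With the funnel home its cone rests on the mouth's edge and its stem is 42 mm in: the funnel's origin is 42 mm below this point.
- station: Fixed dosing station: dark base plate 170 x 280 x 8 mm, aluminium collar (12 mm high, bore 100 mm) round the bottle, cream posts carrying the tipping tray. Origin: on the table under the collar's centre. y points from the bottle to the tray; x is parallel to the tray's hinge; the red paddle is on the -x side. The tray at rest ends 81 mm from the bottle's axis, its walls up to 225 mm high.
- tray (a joint): Tilt of the steel tray, rad: 0 at rest (springs back; floor slopes 0.14 away from the bottle), 0.6 fully tipped, lip down to the bottle. Hinge line parallel to station x at station y = 106, z = 166 mm. Tray 120 mm long, 96 mm wide, 50 mm inside at the lip, walls 22 mm. Balls roll out past about 0.3. Needs about 2 to 5 N at the paddle.
- paddle (a point): Centre of the top face of the red paddle, a 50 x 60 mm plate on an arm of the tray; at rest at station x = -150, y = 30, z = 210 mm. Pressing it down tips the tray; it swings about the hinge line, fully tipped 51 mm lower and 12 mm further to station -y. Its axes tilt with the tray.
- tray_lip (a point): Middle of the tray's pouring lip (edge of its floor). At rest at station x = 0, y = 81, z = 201 mm; fully tipped 15 mm nearer the bottle's axis and 20 mm lower, some 10 mm above the rim of a funnel that is home.
- ball0_center (a point): Centre of one of the four brass mixing balls, 16 mm diameter, 17 g, that start at the back of the tray.
- ball1_center (a point): Centre of one of the four brass mixing balls, 16 mm diameter, 17 g, that start at the back of the tray.
- ball2_center (a point): Centre of one of the four brass mixing balls, 16 mm diameter, 17 g, that start at the back of the tray.
- ball3_center (a point): Centre of one of the four brass mixing balls, 16 mm diameter, 17 g, that start at the back of the tray.
- pot: Open steel drip pot, 90 mm across, 70 mm tall, wall 4 mm, 0.6 kg, loose; the funnel starts in it, the funnel's origin 16 mm above the pot's. Origin: centre of its underside.
- tub: White ink tub, 93 mm across, 80 mm tall, with a stirring stick rising to 120 mm. Bystander, loose. Origin: centre of its underside.
- tape: Roll of pale yellow masking tape lying flat, 104 mm across, 48 mm tall. Bystander, loose. Origin: centre of its underside.
- tape2: Roll of pale yellow masking tape lying flat, 104 mm across, 25 mm tall. Bystander, loose. Origin: centre of its underside.
- inkjar: Yellow ink jar with a black cap, 70 mm across, 110 mm tall. Bystander, loose. Origin: centre of its underside.

How it is judged:
By the outcome, as a careful person would: the job done as asked, in the order asked, and still so for the second after the job is handed in, with the robot touching nothing.
It also fails if it takes over 61 s, if anything falls off the work surface, if the arm or the gripper's body presses on something with over 40 N, if the wrist force passes 120 N, or if a joint passes its speed limit or range.

## Working session

There is one attempt and no reset: what is moved stays moved. The work goes in short steps, Python scripts to look and compute and a tool call to move; the robot and the scene stay as the last step left them, time stands still between calls to the robot, and variables do not carry over. Pictures are saved under pics/ and viewed, at most 10 in all, crops included, and the job is handed in when it is done.

Besides the shell and the picture viewer there is one more tool, called after "Call:" in YAML: its name, and indented under it one key for each argument. send_rows: Moves the arm, as the interface text tells. Its arguments: {"type":"object","properties":{"dr":{"type":"array","items":{"type":"array","items":{"type":"number"}}},"xyz":{"type":"array","items":{"type":"array","items":{"type":"number"}}},"jaw":{"type":"array","items":{"type":"number"}}},"required":["dr","xyz","jaw"]}

```bash
mkdir -p pics; python3 - <<'E'
from bench import ctrl
import cv2,numpy as np
o=ctrl.get_obs();print(o['time_s'],o['eef_pos'],o['eef_rot'],ctrl.tip_extent)
for n in('side','top'):
    im=ctrl.camera(n);cv2.imwrite(f'pics/{n}0.png',im[:,:,::-1])
    c=ctrl.calibration(n);print(n,np.round(c['camera_matrix'],1).tolist(),np.round(c['world_from_camera'],3).tolist(),[k for k in c])
E
```

```text
0.0 [ 0.19913276 -0.53879048  0.21299065] [-8.75807851e-04  9.84394719e-01  1.75972354e-01  1.86472247e-05] 0.019
side [[416.3, 0.0, 321.5], [0.0, 416.3, 200.1], [0.0, 0.0, 1.0]] [[-0.727, 0.427, -0.537, -0.162], [-0.686, -0.437, 0.582, 0.745], [0.013, 0.792, 0.611, 0.916], [0.0, 0.0, 0.0, 1.0]] ['camera_matrix', 'world_from_camera']
top [[362.7, 0.0, 317.2], [0.0, 362.7, 198.1], [0.0, 0.0, 1.0]] [[-0.011, 0.997, -0.072, 0.424], [-1.0, -0.01, 0.006, 0.055], [0.006, 0.072, 0.997, 1.234], [0.0, 0.0, 0.0, 1.0]] ['camera_matrix', 'world_from_camera']
```

View pics/top0.png

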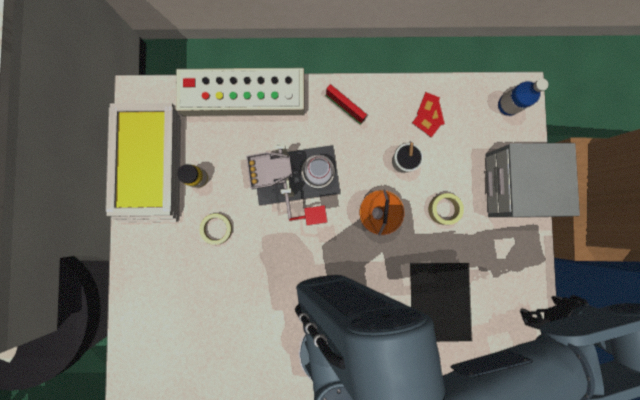

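View pics/side0.png

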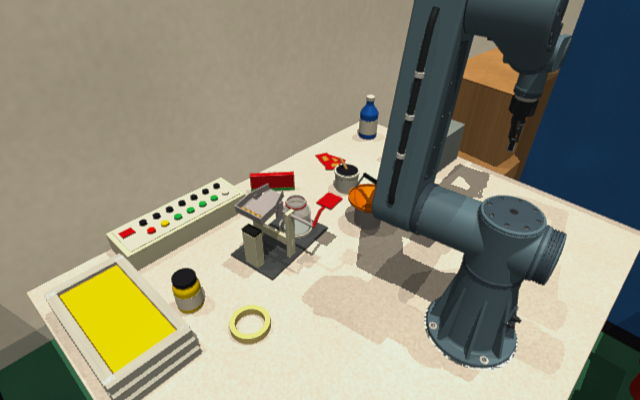

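Top view: funnel near (382,213) with its bar running roughly vertically in the image, bottle mouth near (318,170), tray to its left at (270,168), paddle at (315,215). The side view agrees, and the funnel is partly hidden by the arm. Next I measure these with masks.

```bash
cat > h.py <<'E'
import numpy as np,cv2
def ray(c,uv,z):
    K=c['camera_matrix'];T=np.array(c['world_from_camera'])
    d=np.linalg.inv(K)@[uv[0],uv[1],1];d=T[:3,:3]@[d[0],-d[1],-d[2]]
    return T[:3,3]+d*(z-T[2,3])/d[2]
def big(m):
    n,l,s,c=cv2.connectedComponentsWithStats(m.astype(np.uint8));i=1+np.argmax(s[1:,4]);return l==i
def pix(m): return np.argwhere(m)[:,::-1].astype(np.float32)
E
python3 - <<'E'
from h import *
from bench import ctrl
im=cv2.imread('pics/top0.png');c=ctrl.calibration('top')
h=cv2.cvtColor(im,cv2.COLOR_BGR2HSV);H,S,V=[h[:,:,i].astype(int) for i in range(3)]
R=np.zeros(H.shape,bool);R[140:245,240:420]=1
o=big(R&(H>5)&(H<17)&(S>170)&(V>60));p=pix(o);(cc,r)=cv2.minEnclosingCircle(p);print('funnel rim',cc,r,ray(c,cc,.108),'n',len(p))
B=np.zeros(H.shape,bool);cv2.circle(t:=np.zeros(H.shape,np.uint8),(int(cc[0]),int(cc[1])),26,1,-1)
b=big((t>0)&(V<60)&~o);r=cv2.minAreaRect(pix(b));print('bar',r);q=cv2.boxPoints(r);print([ray(c,x,.18).round(4).tolist() for x in q])
red=R&((H<5)|(H>174))&(S>170)&(V>90);p=pix(big(red));r=cv2.minAreaRect(p);print('paddle',r,[ray(c,x,.21).round(4).tolist() for x in [r[0],*cv2.boxPoints(r)]])
d=R&(V<75)&(S<90);d[:,345:]=0;d=big(d);r=cv2.minAreaRect(pix(d));print('base',r,[ray(c,x,.008).round(4).tolist() for x in [r[0],*cv2.boxPoints(r)]])
cv2.imwrite('pics/topz.png',cv2.resize(im[135:250,235:425],None,fx=4,fy=4,interpolation=cv2.INTER_CUBIC))
E
```

```text
funnel rim (377.5, 211.5) 20.988191604614258 [ 0.46172356 -0.13905452  0.108     ] n 673
bar ((385.0, 211.5), (23.0, 4.0), 90.0)
[[0.4927, -0.1434, 0.18], [0.4925, -0.1551, 0.18], [0.4257, -0.1535, 0.18], [0.4258, -0.1418, 0.18]]
paddle ((307.0731506347656, 215.15853881835938), (15.129120826721191, 34.78593826293945), 83.6598129272461) [[0.4501, 0.0776, 0.21], [0.4664, 0.1286, 0.21], [0.4763, 0.0308, 0.21], [0.4338, 0.0266, 0.21], [0.4241, 0.1241, 0.21]]
base ((298.0126953125, 174.1776580810547), (48.376747131347656, 26.788890838623047), 85.91438293457031) [[0.5949, 0.1116, 0.008], [0.6753, 0.1626, 0.008], [0.681, 0.0712, 0.008], [0.5153, 0.0611, 0.008], [0.5098, 0.1516, 0.008]]
```

View pics/topz.png

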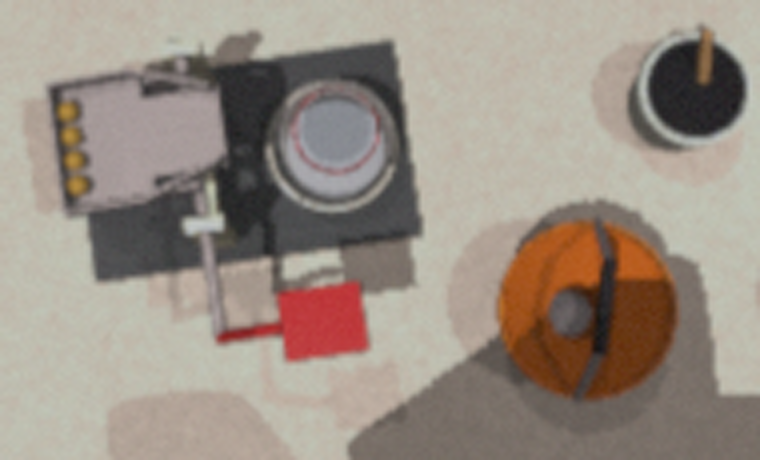

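The crop shows the base plate's right-hand corners at (333,145) and (340,193). The mouth ring is centred near (319,167), the paddle near (316,215), and the funnel rim near (382,212) with leg feet at zoom (598,222) and (580,398). The balls are at the left end of the tray.

```bash
python3 - <<'E'
from h import *
from bench import ctrl
from scipy.spatial.transform import Rotation as Ro
c=ctrl.calibration('top')
P=lambda u,v,z:ray(c,((u+.5)/4-.5+235,(v+.5)/4-.5+135),z)
a,b,d=P(393,40,.008),P(422,233,.008),P(97,280,.008)
x=(a-b);print('st yaw x',np.degrees(np.arctan2(x[1],x[0])),np.linalg.norm(x)); y=d-b;print('yaw y',np.degrees(np.arctan2(-y[0],y[1])),np.linalg.norm(y))
print('mouth',P(337,130,.12),'collar',P(333,147,.02))
pc=[P(*k,.21) for k in((277,292),(361,282),(370,350),(286,361))];print('paddle',np.mean(pc,0),np.linalg.norm(pc[1]-pc[0]),np.linalg.norm(pc[2]-pc[1]))
print('rim',P(588,309,.108)); f,g=P(598,222,.108),P(580,398,.108);w=f-g;print('bar yaw',np.degrees(np.arctan2(w[1],w[0])),(f+g)/2,np.linalg.norm(w))
print('bar',P(602.5,307,.18),P(606,265,.18)-P(599,352,.18))
R=Ro.from_quat(np.roll(ctrl.get_obs()['eef_rot'],-1)).as_matrix();print(R.round(3))
for n in('wrist',):
  cw=ctrl.calibration(n);T=np.array(cw['world_from_camera']);print(T.round(3),cw['camera_matrix'][0][0])
E
```

```text
st yaw x 7.6427188204548715 0.16763487860442589
yaw y 7.658115117601718 0.2778881519797443
mouth [0.60069748 0.04167019 0.12      ] collar [0.60212881 0.04399984 0.02      ]
paddle [0.45051759 0.05378273 0.21      ] 0.059747248976825686 0.048353016650883686
rim [ 0.46042268 -0.15185471  0.108     ]
bar yaw -7.195891567808651 [ 0.45993963 -0.15265181  0.108     ] 0.13757353762455157
bar [ 0.45943831 -0.14920627  0.18      ] [ 0.06318023 -0.00663638  0.        ]
[[ 0.938  0.346 -0.   ]
 [ 0.346 -0.938  0.002]
 [ 0.    -0.002 -1.   ]]
[[ 0.346  0.898  0.272  0.268]
 [-0.938  0.331  0.101 -0.512]
 [ 0.    -0.29   0.957  0.373]
 [ 0.     0.     0.     1.   ]] 311.66617153360244
```

Call:
send_rows:
  dr:
    - [0,0,0.5]
    - [0,0,1.1]
    - [0,0,1.8]
    - [0,0,2.5]
    - [0,0,3.2]
    - [0,0,3.9]
    - [0,0,4.47]
    - [0,0,4.47]
  xyz:
    - [2,-1,-3]
    - [7,-5,-6]
    - [13,-9.5,-6]
    - [19,-14,-6]
    - [25,-18,-6]
    - [31,-22.5,-6]
    - [36,-26,-6]
    - [37.9,-27.4,-6]
  jaw: [100,100,100,100,100,100,100,100]

```text
time_s: 1.1
eef_pos: [0.4526, -0.1609, 0.2738]
eef_rot: [0.0, 0.998, -0.058, 0.0]
wrist_force: [1.4, -0.3, 0.6]
opening: 1.002
grasp_force: 0.0
```

Call:
send_rows:
  dr:
    - [0,0,0]
    - [0,0,0]
    - [0,0,0]
    - [0,0,0]
    - [0,0,0]
    - [0,0,0]
    - [0,0,0]
    - [0,0,0]
  xyz:
    - [0,0,0]
    - [0,0,0]
    - [0,0,0]
    - [0,0,0]
    - [0,0,0]
    - [0,0,0]
    - [0,0,0]
    - [0,0,0]
  jaw: [100,100,100,100,100,100,100,100]

```text
time_s: 2.1
eef_pos: [0.4519, -0.1628, 0.2739]
eef_rot: [0.0, 0.998, -0.057, 0.0]
wrist_force: [-0.7, -0.1, 0.5]
opening: 1.0
grasp_force: 0.0
```

```bash
cat > look.py <<'E'
from h import *
from bench import ctrl
import sys
from scipy.spatial.transform import Rotation as Ro
o=ctrl.get_obs();R=Ro.from_quat(np.roll(o['eef_rot'],-1)).as_matrix()
print(o['time_s'],o['eef_pos'].round(4),'x',R[:,0].round(3),'z',R[:,2].round(3),'F',np.round(o['wrist_force'],1),o['opening'],o['grasp_force'])
if len(sys.argv)>2:
    n=sys.argv[2];cw=ctrl.calibration(n);im=ctrl.camera(n)[:,:,::-1]
    cv2.imwrite(f'pics/{sys.argv[1]}.png',im);np.savez(f'pics/{sys.argv[1]}.npz',**cw)
E
python3 look.py w1 wrist
```

```text
2.1 [ 0.4519 -0.1628  0.2739] x [ 0.993 -0.114  0.   ] z [ 0. -0. -1.] F [-0.7 -0.1  0.5] 0.9999949685207624 0.0
```

View pics/w1.png

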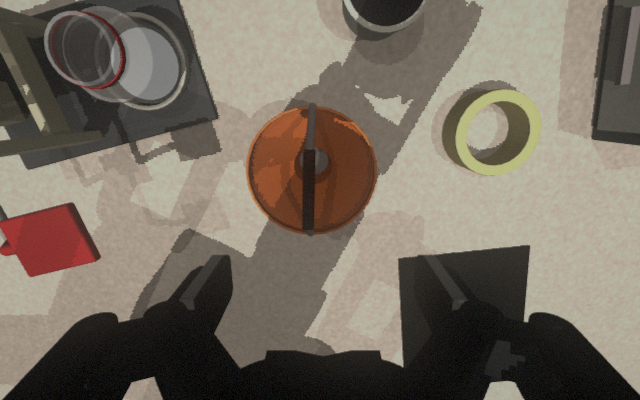

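The wrist view shows the bar near-vertical at u≈309, v≈150–232, with the rim circle centred near (312,170) and both fingers below it. The bar's direction already matches tool x.

```bash
python3 - <<'E'
from h import *
c=dict(np.load('pics/w1.npz'));im=cv2.imread('pics/w1.png')
d=im[90:245,280:345].max(2)<45
b=big(d);p=pix(b)+[280,90];print(p.min(0),p.max(0))
for v in range(100,240,10):
    q=p[p[:,1]==v]
    if len(q):print(v,q[:,0].min(),q[:,0].max(),ray(c,(q[:,0].mean(),v),.18).round(4))
print('rim',ray(c,(312,170),.108))
E
```

```text
[303. 150.] [314. 229.]
150 305.0 313.0 [ 0.4925 -0.1555  0.18  ]
160 305.0 314.0 [ 0.4843 -0.1553  0.18  ]
170 303.0 314.0 [ 0.4762 -0.1532  0.18  ]
180 304.0 314.0 [ 0.4677 -0.1527  0.18  ]
190 304.0 313.0 [ 0.4592 -0.151   0.18  ]
200 303.0 313.0 [ 0.4505 -0.1494  0.18  ]
210 303.0 313.0 [ 0.4416 -0.1485  0.18  ]
220 303.0 312.0 [ 0.4326 -0.1468  0.18  ]
rim [ 0.46190072 -0.15199824  0.108     ]
```

Call:
send_rows:
  dr:
    - [0,0,0.2]
    - [0,0,0.25]
    - [0,0,0.25]
    - [0,0,0.25]
    - [0,0,0.25]
    - [0,0,0.25]
    - [0,0,0.25]
    - [0,0,0.25]
  xyz:
    - [0.66,-1.26,0]
    - [0.66,-1.26,1]
    - [0.66,-1.26,3.5]
    - [0.66,-1.26,6]
    - [0.66,-1.26,8]
    - [0.66,-1.26,9.5]
    - [0.66,-1.26,10.1]
    - [0.66,-1.26,10.1]
  jaw: [100,100,100,100,100,100,100,60]

```text
time_s: 3.15
eef_pos: [0.4598, -0.1511, 0.1728]
eef_rot: [-0.0, 0.998, -0.07, -0.0]
wrist_force: [-0.1, 0.3, -1.1]
opening: 0.817
grasp_force: 0.0
```

Call:
send_rows:
  dr:
    - [0,0,0]
    - [0,0,0]
    - [0,0,0]
    - [0,0,0]
    - [0,0,0]
    - [0,0,0]
    - [0,0,0]
    - [0,0,0]
  xyz:
    - [0,0,0]
    - [0,0,0]
    - [0,0,0]
    - [0,0,0]
    - [0,0,0]
    - [0,0,0]
    - [0,0,0]
    - [0,0,0]
  jaw: [50,30,15,0,0,0,0,0]

```text
time_s: 4.15
eef_pos: [0.4599, -0.151, 0.1729]
eef_rot: [-0.0, 0.998, -0.07, -0.0]
wrist_force: [-0.6, 0.7, -0.2]
opening: 0.001
grasp_force: 0.0
```

The jaws closed on nothing, so I look again.

```bash
python3 look.py w2 wrist; python3 look.py s2 side; python3 -c "
import cv2,numpy as np
a=cv2.imread('pics/w2.png');b=cv2.imread('pics/s2.png')[120:280,260:500]
b=cv2.resize(b,(600,400));cv2.imwrite('pics/c2.png',cv2.resize(np.hstack([a,b]),(800,258)))"
```

```text
4.15 [ 0.4599 -0.151   0.1729] x [ 0.99 -0.14 -0.  ] z [-0.  0. -1.] F [-0.6  0.7 -0.2] 0.001089789440746165 0.0
4.2 [ 0.4599 -0.151   0.1729] x [ 0.99 -0.14 -0.  ] z [-0.  0. -1.] F [ 0.3  0.2 -0. ] -0.0006576742114861053 0.0
```

View pics/c2.png

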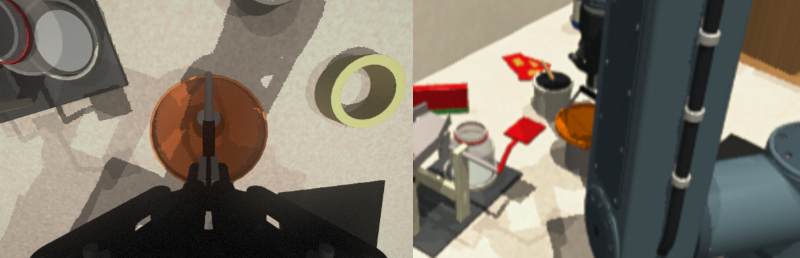

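```bash
python3 - <<'E'
from h import *
def proj(c,p):
    T=np.linalg.inv(c['world_from_camera']);q=T[:3,:3]@p+T[:3,3];K=c['camera_matrix'];return (K@[q[0]/-q[2],-q[1]/-q[2],1])[:2].round(1)
c=dict(np.load('pics/w2.npz'));t=np.array([.4599,-.151,.1729])
print('tcp',proj(c,t),'tip',proj(c,t-[0,0,.019]),'bar far end',proj(c,t+[.0347,-.0049,.007]),'near',proj(c,t-[.0347,-.0049,-.007]))
print('rim',ray(c,(324,201),.108),'leg foot far',ray(c,(322,115),.108), 'bar far end',ray(c,(322,186),.18))
c1=dict(np.load('pics/w1.npz'));t1=np.array([.4519,-.1628,.2739])
print('w1 tcp',proj(c1,t1),proj(c1,t1+[0,0,-.019]))
# triangulate bar far end w1 (309,150) / w2 (322,186)
def d(c,uv):
    a=ray(c,uv,.2);o=np.array(c['world_from_camera'])[:3,3];v=(a-o)/np.linalg.norm(a-o);return o,v
for a,b in(((309,149),(322,186)),((312,104),(322,115))):
    o1,v1=d(c1,a);o2,v2=d(c,b);s=np.linalg.lstsq(np.c_[v1,-v2],o2-o1,rcond=None)[0];print(o1+s[0]*v1,o2+s[1]*v2)
im=cv2.imread('pics/w2.png');cv2.imwrite('pics/w2z.png',cv2.resize(im[100:350,220:430],None,fx=2.4,fy=2.4))
E
```

```text
tcp [323.9 243.2] tip [323.8 230.3] bar far end [324.  185.5] near [324.  304.7]
rim [ 0.46478244 -0.15207356  0.108     ] leg foot far [ 0.52697612 -0.15941154  0.108     ] bar far end [ 0.49450704 -0.15484966  0.18      ]
w1 tcp [324.  243.2] [323.8 230.3]
[ 0.49186378 -0.15513071  0.16890049] [ 0.4917507  -0.15444689  0.16895364]
[ 0.52817473 -0.16068831  0.12012221] [ 0.52728517 -0.15946656  0.12015037]
```

View pics/w2z.png

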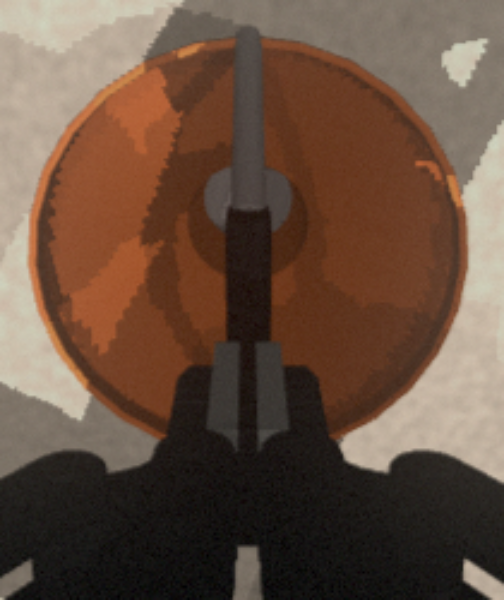

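```bash
python3 - <<'E'
from h import *
from bench import ctrl
def proj(c,p):
    T=np.linalg.inv(c['world_from_camera']);q=T[:3,:3]@p+T[:3,3];K=c['camera_matrix'];return (K@[q[0]/-q[2],-q[1]/-q[2],1])[:2].round(1)
c=ctrl.calibration('side');t=np.array([.1991,-.5388,.213])
for z in(-.019,-.006,.01,.03,.05,.1):print(z,proj(c,t+[0,0,z]))
y=np.array([.346,-.938,0])
for s in(-.05,.05):print(proj(c,t+[0,0,.0]+y*s),proj(c,t+[0,0,.035]+y*s))
im=cv2.imread('pics/side0.png');cv2.imwrite('pics/s0z.png',cv2.resize(im[60:180,470:580],None,fx=5,fy=5,interpolation=cv2.INTER_CUBIC))
c=dict(np.load('pics/w2.npz'));t=np.array([.4599,-.151,.1729])
for dz in(-.019,0,.02,.04): print(dz,proj(c,t+[.011,0,dz]),proj(c,t+[.011,.01,dz]))
E
```

```text
-0.019 [504.8 156.7]
-0.006 [505.9 153.4]
0.01 [507.3 149.2]
0.03 [509.  143.8]
0.05 [510.8 138.4]
0.1 [515.5 124.4]
[505.4 159.2] [508.5 149.7]
[507.4 144.8] [510.4 135.6]
-0.019 [321.2 213.7] [305.  215.8]
0 [321.1 225. ] [303.2 227.4]
0.02 [321. 240.] [300.8 242.6]
0.04 [320.8 259.2] [297.7 262.2]
```

View pics/s0z.png

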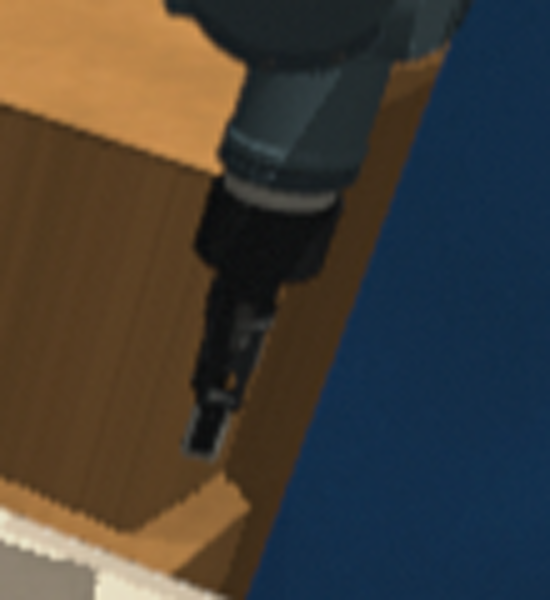

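The side picture shows the near fingertip at about (510,152), some 30 mm higher than the reported TCP implies. The wrist view shows the closed tips at v≈242, about 39 mm short of the expected place. So the fingers closed just above the bar, centred on it. I open, go 38 mm lower and grip again.

Call:
send_rows:
  dr:
    - [0,0,0]
    - [0,0,0]
    - [0,0,0]
    - [0,0,0]
    - [0,0,0]
    - [0,0,0]
    - [0,0,0]
    - [0,0,0]
  xyz:
    - [0,0,0]
    - [0,0,0]
    - [0,0,0]
    - [0,0,1]
    - [0,0,2]
    - [0,0,3]
    - [0,0,3.8]
    - [0,0,3.8]
  jaw: [100,100,100,100,100,100,100,100]

```text
time_s: 5.25
eef_pos: [0.4593, -0.1507, 0.1339]
eef_rot: [-0.0, 0.998, -0.07, -0.001]
wrist_force: [-0.1, 0.3, 0.1]
opening: 0.999
grasp_force: 0.0
```

Call:
send_rows:
  dr:
    - [0,0,0]
    - [0,0,0]
    - [0,0,0]
    - [0,0,0]
    - [0,0,0]
    - [0,0,0]
    - [0,0,0]
    - [0,0,0]
  xyz:
    - [0,0,0]
    - [0,0,0]
    - [0,0,0]
    - [0,0,0]
    - [0,0,0]
    - [0,0,0]
    - [0,0,0]
    - [0,0,0]
  jaw: [60,30,15,0,0,0,0,0]

```text
time_s: 6.25
eef_pos: [0.46, -0.1511, 0.1351]
eef_rot: [0.0, 0.998, -0.07, 0.0]
wrist_force: [0.1, 0.1, 2.7]
opening: 0.103
grasp_force: 58.6
```

```bash
python3 look.py w3 wrist
```

```text
6.25 [ 0.46   -0.1511  0.1351] x [ 0.99 -0.14  0.  ] z [ 0. -0. -1.] F [0.1 0.1 2.7] 0.10323895343677454 58.595813512802124
```

Gripped, with opening 0.10 and 59 N. Now lift straight up.

Call:
send_rows:
  dr:
    - [0,0,0]
    - [0,0,0]
    - [0,0,0]
    - [0,0,0]
    - [0,0,0]
    - [0,0,0]
    - [0,0,0]
    - [0,0,0]
  xyz:
    - [0,0,-0.5]
    - [0,0,-1.5]
    - [0,0,-3]
    - [0,0,-5]
    - [0,0,-8]
    - [0,0,-11]
    - [0,0,-13.5]
    - [0,0,-14]
  jaw: [0,0,0,0,0,0,0,0]

```text
time_s: 7.3
eef_pos: [0.4609, -0.1516, 0.2776]
eef_rot: [0.001, 0.998, -0.07, 0.002]
wrist_force: [0.3, -0.4, -2.0]
opening: 0.105
grasp_force: 58.5
```

```bash
python3 look.py w4 wrist; python3 look.py s4 side; python3 -c "
import cv2,numpy as np
a=cv2.imread('pics/w4.png');b=cv2.imread('pics/s4.png')[80:280,220:500]
b=cv2.resize(b,(560,400));cv2.imwrite('pics/c4.png',cv2.resize(np.hstack([a,b]),(800,267)))"
```

```text
7.3 [ 0.4609 -0.1516  0.2776] x [ 0.99  -0.14   0.004] z [ 0.004 -0.002 -1.   ] F [ 0.3 -0.4 -2. ] 0.10483095358935005 58.47880840301514
7.35 [ 0.4605 -0.1514  0.2768] x [ 0.99  -0.14   0.003] z [ 0.003 -0.002 -1.   ] F [-1.1  0.7 -1.6] 0.10605174797856289 58.46155285835266
```

View pics/c4.png

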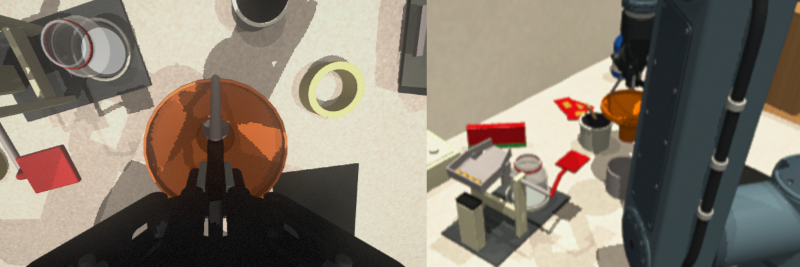

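The funnel hangs upright and the pot has stayed put. The bottle's red band is near (100,72) in the full wrist image. I refine the mouth position from several views.

```bash
python3 - <<'E'
from h import *
from bench import ctrl
def red(n,c,box):
    im=cv2.imread(f'pics/{n}.png');h=cv2.cvtColor(im,cv2.COLOR_BGR2HSV).astype(int)
    m=((h[:,:,0]<6)|(h[:,:,0]>172))&(h[:,:,1]>90);k=np.zeros(m.shape,bool);k[box[1]:box[3],box[0]:box[2]]=1
    p=pix(m&k);e=cv2.fitEllipse(cv2.convexHull(p));print(n,len(p),np.round(e[0],1),np.round(e[1],1),[ray(c,e[0],z).round(4)[:2].tolist() for z in(.105,.115,.123)])
    return c,e[0]
v=[red('w1',dict(np.load('pics/w1.npz')),(35,5,140,95)),red('w4',dict(np.load('pics/w4.npz')),(50,10,150,120)),red('side0',ctrl.calibration('side'),(280,190,314,216)),red('top0',ctrl.calibration('top'),(305,155,335,180))]
A=np.zeros((3,3));b=np.zeros(3)
for c,uv in v:
    o=np.array(c['world_from_camera'])[:3,3];d=ray(c,uv,.1)-o;d/=np.linalg.norm(d);M=np.eye(3)-np.outer(d,d);A+=M;b+=M@o
print('tri',np.linalg.solve(A,b))
E
```

```text
w1 505 [87.5 50. ] [67.5 84.7] [[0.6022, 0.048], [0.5999, 0.0414], [0.598, 0.0361]]
w4 406 [102.6  66.4] [66.  80.7] [[0.6021, 0.0478], [0.6, 0.0415], [0.5984, 0.0365]]
side0 42 [295.5 202.7] [13.6 21.3] [[0.6009, 0.0402], [0.5915, 0.0489], [0.584, 0.0559]]Traceback (most recent call last):
  File "<stdin>", line 8, in <module>
  File "<stdin>", line 6, in red
cv2.error: OpenCV(4.12.0) /io/opencv/modules/imgproc/src/shapedescr.cpp:356: error: (-215:Assertion failed) n >= 0 && (depth == CV_32F || depth == CV_32S) in function 'fitEllipseNoDirect'
```

Call:
send_rows:
  dr:
    - [0,0,0]
    - [0,0,-0.3]
    - [0,0,-0.7]
    - [0,0,-1.2]
    - [0,0,-1.7]
    - [0,0,-2.2]
    - [0,0,-2.5]
    - [0,0,-2.62]
  xyz:
    - [0.5,-1,0]
    - [1.5,-3,0]
    - [3.2,-6,0]
    - [5,-9.5,0]
    - [7,-13,0]
    - [9,-17,0]
    - [10.3,-19.6,0]
    - [11,-20.8,0]
  jaw: [0,0,0,0,0,0,0,0]

```text
time_s: 8.4
eef_pos: [0.5979, 0.0416, 0.2732]
eef_rot: [-0.0, 0.998, 0.068, -0.001]
wrist_force: [-0.3, -0.9, -1.6]
opening: 0.107
grasp_force: 58.5
```

Call:
send_rows:
  dr:
    - [0,0,0]
    - [0,0,0]
    - [0,0,0]
    - [0,0,0]
    - [0,0,0]
    - [0,0,0]
    - [0,0,0]
    - [0,0,0]
  xyz:
    - [0,0,0]
    - [0,0,0]
    - [0,0,0]
    - [0,0,0]
    - [0,0,0]
    - [0,0,0]
    - [0,0,0]
    - [0,0,0]
  jaw: [0,0,0,0,0,0,0,0]

```text
time_s: 9.4
eef_pos: [0.5979, 0.0395, 0.2749]
eef_rot: [0.0, 0.998, 0.067, -0.0]
wrist_force: [0.0, -0.1, -1.3]
opening: 0.105
grasp_force: 58.5
```

```bash
python3 look.py w5 wrist; python3 look.py s5 side; python3 -c "
import cv2,numpy as np
a=cv2.imread('pics/w5.png');b=cv2.imread('pics/s5.png')[120:280,210:370]
b=cv2.resize(b,(600,600));a=cv2.resize(a,(600,375));cv2.imwrite('pics/c5.png',cv2.resize(np.hstack([np.vstack([a,np.zeros((225,600,3),np.uint8)]),b]),(800,400)))"
```

```text
9.4 [0.5979 0.0395 0.2749] x [ 0.991  0.134 -0.   ] z [-0. -0. -1.] F [ 0.  -0.1 -1.3] 0.10475877510143616 58.477447628974915
9.45 [0.598  0.0396 0.2749] x [0.991 0.134 0.   ] z [ 0. -0. -1.] F [-0.1  0.1 -2.9] 0.10595069553160427 58.47789108753204
```

View pics/c5.png

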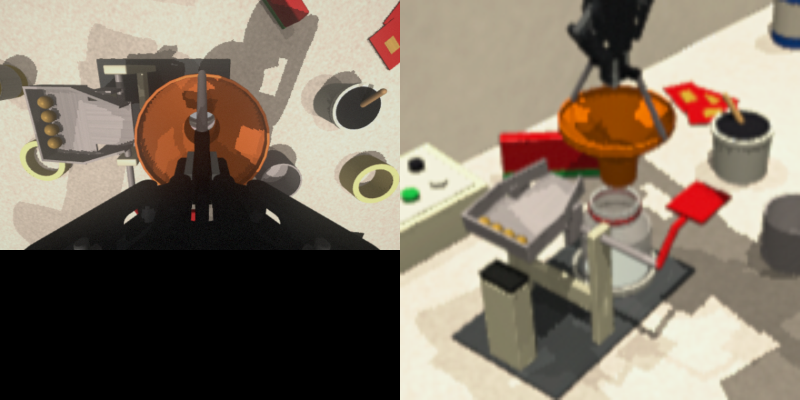

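The wrist and side views show the funnel upright over the bottle, stem end at side pixel (297,192) and mouth at (295,198). A correction of 3.6 mm and -4.3 mm is due. Then I lower it in two steps.

Call:
send_rows:
  dr:
    - [0,0,0]
    - [0,0,0]
    - [0,0,0]
    - [0,0,0]
    - [0,0,0]
    - [0,0,0]
    - [0,0,0]
    - [0,0,0]
  xyz:
    - [0.36,-0.43,0]
    - [0.36,-0.43,0]
    - [0.36,-0.43,1]
    - [0.36,-0.43,2]
    - [0.36,-0.43,3]
    - [0.36,-0.43,3.8]
    - [0.36,-0.43,4.5]
    - [0.36,-0.43,5]
  jaw: [0,0,0,0,0,0,0,0]

```text
time_s: 10.5
eef_pos: [0.6009, 0.0443, 0.2244]
eef_rot: [-0.0, 0.998, 0.067, -0.0]
wrist_force: [-0.1, -0.3, -1.4]
opening: 0.107
grasp_force: 58.5
```

```bash
python3 look.py s6 side; python3 - <<'E'
import cv2;b=cv2.imread('pics/s6.png')[150:250,240:350];cv2.imwrite('pics/s6z.png',cv2.resize(b,None,fx=6,fy=6,interpolation=cv2.INTER_CUBIC))
E
```

```text
10.5 [0.6009 0.0443 0.2244] x [ 0.991  0.133 -0.   ] z [-0.  0. -1.] F [-0.1 -0.3 -1.4] 0.10656165525520819 58.491679430007935
```

View pics/s6z.png

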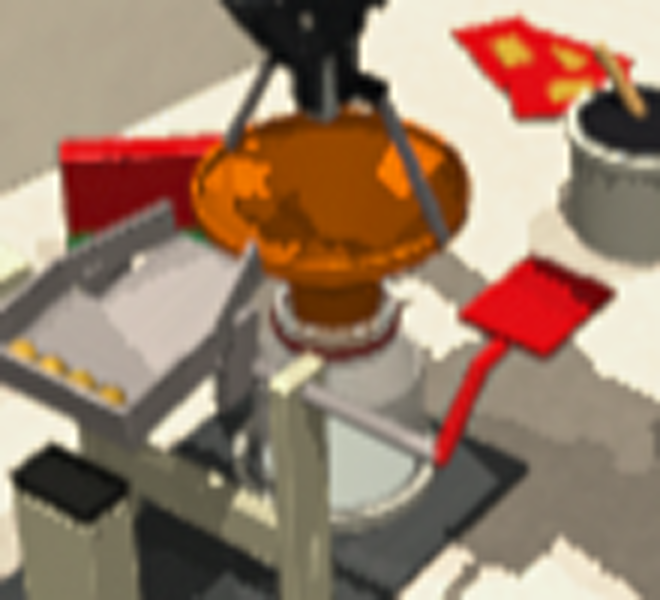

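The stem has entered the neck, centred near zoom (337,305), with no contact force. I continue down.

Call:
send_rows:
  dr:
    - [0,0,0]
    - [0,0,0]
    - [0,0,0]
    - [0,0,0]
    - [0,0,0]
    - [0,0,0]
    - [0,0,0]
    - [0,0,0]
  xyz:
    - [0,0,0.4]
    - [0,0,0.8]
    - [0,0,1.2]
    - [0,0,1.5]
    - [0,0,1.8]
    - [0,0,2.0]
    - [0,0,2.2]
    - [0,0,2.2]
  jaw: [0,0,0,0,0,0,0,0]

```text
time_s: 11.55
eef_pos: [0.6009, 0.0443, 0.2027]
eef_rot: [-0.0, 0.998, 0.067, -0.0]
wrist_force: [0.2, 0.5, -0.9]
opening: 0.101
grasp_force: 58.5
```

Call:
send_rows:
  dr:
    - [0,0,0]
    - [0,0,0]
    - [0,0,0]
    - [0,0,0]
    - [0,0,0]
    - [0,0,0]
    - [0,0,0]
    - [0,0,0]
  xyz:
    - [0,0,0.1]
    - [0,0,0.1]
    - [0,0,0.2]
    - [0,0,0.2]
    - [0,0,0.3]
    - [0,0,0.3]
    - [0,0,0.3]
    - [0,0,0.3]
  jaw: [0,0,0,0,0,0,0,0]

```text
time_s: 12.55
eef_pos: [0.6014, 0.0441, 0.2005]
eef_rot: [0.0, 0.998, 0.067, 0.001]
wrist_force: [1.1, -1.2, 4.1]
opening: 0.103
grasp_force: 59.4
```

It's seated, with about 5 N of contact. Release with a partial opening, then rise.

Call:
send_rows:
  dr:
    - [0,0,0]
    - [0,0,0]
    - [0,0,0]
    - [0,0,0]
    - [0,0,0]
    - [0,0,0]
    - [0,0,0]
    - [0,0,0]
  xyz:
    - [0,0,0]
    - [0,0,0]
    - [0,0,0]
    - [0,0,0]
    - [0,0,0]
    - [0,0,0]
    - [0,0,0]
    - [0,0,0]
  jaw: [15,25,40,50,60,60,60,60]

```text
time_s: 13.55
eef_pos: [0.601, 0.0442, 0.1999]
eef_rot: [0.0, 0.998, 0.067, 0.0]
wrist_force: [-0.2, 0.6, 0.5]
opening: 0.6
grasp_force: 0.0
```

Call:
send_rows:
  dr:
    - [0,0,0]
    - [0,0,0]
    - [0,0,0]
    - [0,0,0]
    - [0,0,0]
    - [0,0,0]
    - [0,0,0]
    - [0,0,0]
  xyz:
    - [0,0,-0.5]
    - [0,0,-1.5]
    - [0,0,-3]
    - [0,0,-5]
    - [0,0,-7]
    - [0,0,-9]
    - [0,0,-10]
    - [0,0,-10]
  jaw: [60,60,60,60,60,60,60,60]

```text
time_s: 14.55
eef_pos: [0.6014, 0.0442, 0.3012]
eef_rot: [0.0, 0.998, 0.067, 0.001]
wrist_force: [-0.0, -0.5, -0.4]
opening: 0.595
grasp_force: 0.0
```

```bash
python3 look.py s7 side;python3 look.py w7 wrist; python3 - <<'E'
import cv2,numpy as np;b=cv2.imread('pics/s7.png')[150:250,240:350];b=cv2.resize(b,(440,400),interpolation=cv2.INTER_CUBIC)
cv2.imwrite('pics/c7.png',cv2.resize(np.hstack([b,cv2.imread('pics/w7.png')]),(800,296)))
E
```

```text
14.55 [0.6014 0.0442 0.3012] x [0.991 0.134 0.002] z [ 0.002 -0.    -1.   ] F [-0.  -0.5 -0.4] 0.5951776324037592 0.0
14.6 [0.601  0.0442 0.3   ] x [0.991 0.133 0.   ] z [ 0. -0. -1.] F [-1.2  0.3  0.2] 0.5965391769843396 0.0
```

View pics/c7.png

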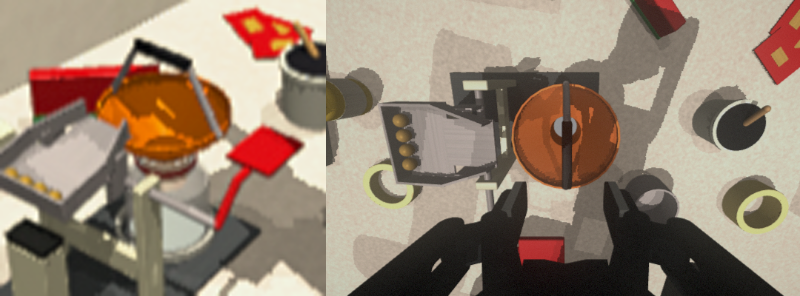

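Funnel home, upright, bar parallel to the hinge, all four balls still in the tray. That was my 11th picture, one over the limit of 10, so from here I use numbers only. Next, move above the paddle with the jaw shut.

Call:
send_rows:
  dr:
    - [0,0,0]
    - [0,0,0]
    - [0,0,0]
    - [0,0,0]
    - [0,0,0]
    - [0,0,0]
    - [0,0,0]
    - [0,0,0]
  xyz:
    - [-1,-0.2,0]
    - [-3,-0.6,0]
    - [-6,-1.2,0]
    - [-9,-1.8,0]
    - [-12,-2.4,0]
    - [-14,-2.8,1]
    - [-14.84,-2.93,3]
    - [-14.84,-2.93,6]
  jaw: [60,40,20,0,0,0,0,0]

```text
time_s: 15.65
eef_pos: [0.4492, 0.0536, 0.2396]
eef_rot: [0.0, 0.998, 0.067, 0.001]
wrist_force: [0.2, 0.4, 0.3]
opening: -0.006
grasp_force: 0.0
```

Call:
send_rows:
  dr:
    - [0,0,0]
    - [0,0,0]
    - [0,0,0]
    - [0,0,0]
    - [0,0,0]
    - [0,0,0]
    - [0,0,0]
    - [0,0,0]
  xyz:
    - [0,0,0]
    - [0,0,0]
    - [0,0,0]
    - [0,0,0]
    - [0,0,0]
    - [0,0,0]
    - [0,0,0.5]
    - [0,0,1]
  jaw: [0,0,0,0,0,0,0,0]

```text
time_s: 16.65
eef_pos: [0.4499, 0.0535, 0.2294]
eef_rot: [-0.0, 0.998, 0.067, -0.0]
wrist_force: [0.1, -0.4, 1.1]
opening: -0.001
grasp_force: 0.0
```

```bash
python3 look.py s8 side; python3 - <<'E'
from h import *
from bench import ctrl
im=cv2.imread('pics/s8.png');h=cv2.cvtColor(im,cv2.COLOR_BGR2HSV).astype(int);c=ctrl.calibration('side')
m=((h[:,:,0]<5)|(h[:,:,0]>174))&(h[:,:,1]>150);k=np.zeros(m.shape,bool);k[185:240,305:350]=1;p=pix(m&k);print(p.min(0),p.max(0),len(p))
d=(im.max(2)<60);d[:,:290]=0;d[:,350:]=0;d[215:]=0;q=pix(big(d));i=q[:,1].argmax();print('dark tip',q[i],q.min(0),q.max(0))
def proj(p):
    T=np.linalg.inv(c['world_from_camera']);q=T[:3,:3]@p+T[:3,3];return (c['camera_matrix']@[q[0]/-q[2],q[1]/q[2],1])[:2].round(1)
e=ctrl.get_obs()['eef_pos'];print('tip if +19',proj(e+[0,0,.019]),'paddle',proj([.45,.0535,.21]))
E
```

```text
16.65 [0.4499 0.0535 0.2294] x [ 0.991  0.133 -0.   ] z [-0.  0. -1.] F [ 0.1 -0.4  1.1] -0.0007213357963401168 0.0
[313. 193.] [341. 227.] 305
dark tip [328. 188.] [302.  66.] [349. 188.]
tip if +19 [329.1 187.6] paddle [328.6 198.4]
```

The tip is confirmed at TCP+19 mm, so contact comes at TCP z≈0.191. Press, following the paddle's arc.

Call:
send_rows:
  dr:
    - [0,0,0]
    - [0,0,0]
    - [0,0,0]
    - [0,0,0]
    - [0,0,0]
    - [0,0,0]
    - [0,0,0]
    - [0,0,0]
  xyz:
    - [0,0,1.2]
    - [0,0,2.5]
    - [0,0,3.5]
    - [0,0.1,4.1]
    - [0,0.4,4.7]
    - [0,0.6,5.2]
    - [0,0.8,5.7]
    - [0,0.9,6.2]
  jaw: [0,0,0,0,0,0,0,0]

```text
time_s: 17.7
eef_pos: [0.4511, 0.0439, 0.1677]
eef_rot: [0.001, 0.998, 0.067, -0.0]
wrist_force: [-3.1, -5.3, 5.3]
opening: -0.0
grasp_force: 3.0
```

Call:
send_rows:
  dr:
    - [0,0,0]
    - [0,0,0]
    - [0,0,0]
    - [0,0,0]
    - [0,0,0]
    - [0,0,0]
    - [0,0,0]
    - [0,0,0]
  xyz:
    - [0,0.05,0.4]
    - [0,0.1,0.8]
    - [0,0.15,1.2]
    - [0,0.2,1.5]
    - [0,0.2,1.8]
    - [0,0.25,2.0]
    - [0,0.25,2.0]
    - [0,0.25,2.0]
  jaw: [0,0,0,0,0,0,0,0]

```text
time_s: 18.7
eef_pos: [0.4516, 0.0418, 0.1479]
eef_rot: [0.0, 0.998, 0.067, 0.0]
wrist_force: [-1.1, -4.4, 2.6]
opening: -0.001
grasp_force: 2.4
```

```bash
cat > balls.py <<'E'
from h import *
import sys
im=cv2.imread(f'pics/{sys.argv[1]}.png');h=cv2.cvtColor(im,cv2.COLOR_BGR2HSV).astype(int)
m=(h[:,:,0]>15)&(h[:,:,0]<28)&(h[:,:,1]>140)&(h[:,:,2]>70);k=np.zeros(m.shape,bool)
x0,y0,x1,y1=map(int,sys.argv[2:6]);k[y0:y1,x0:x1]=1
n,l,s,c=cv2.connectedComponentsWithStats((m&k).astype(np.uint8));print([(c[i].round(1).tolist(),int(s[i,4])) for i in range(1,n)])
E
python3 balls.py s7 230 160 345 260; python3 look.py s9 side; python3 balls.py s9 230 160 345 260
```

```text
[([324.5, 160.0], 2), ([335.0, 160.0], 3), ([342.8, 163.1], 13), ([333.5, 164.7], 11), ([338.0, 164.0], 1), ([294.8, 185.5], 12), ([273.3, 184.7], 3), ([272.0, 188.0], 1), ([293.4, 192.4], 29), ([244.0, 207.8], 6), ([248.5, 210.5], 6), ([253.5, 212.7], 6), ([258.5, 215.5], 6)]
18.7 [0.4516 0.0418 0.1479] x [0.991 0.133 0.   ] z [ 0. -0. -1.] F [-1.1 -4.4  2.6] -0.0010739449503741059 2.413102285936475
[([295.1, 182.0], 143), ([292.4, 192.7], 13), ([288.0, 200.0], 1)]
```

The balls have left the back of the tray. I press to nearly full tilt and hold.

Call:
send_rows:
  dr:
    - [0,0,0]
    - [0,0,0]
    - [0,0,0]
    - [0,0,0]
    - [0,0,0]
    - [0,0,0]
    - [0,0,0]
    - [0,0,0]
  xyz:
    - [0,0,0.2]
    - [0,0,0.3]
    - [0,0,0.4]
    - [0,0,0.5]
    - [0,0,0.5]
    - [0,0,0.5]
    - [0,0,0.5]
    - [0,0,0.5]
  jaw: [0,0,0,0,0,0,0,0]

```text
time_s: 19.75
eef_pos: [0.4517, 0.0419, 0.1439]
eef_rot: [0.0, 0.998, 0.067, 0.0]
wrist_force: [-4.8, -5.0, 10.9]
opening: -0.002
grasp_force: 5.3
```

Call:
send_rows:
  dr:
    - [0,0,0]
    - [0,0,0]
    - [0,0,0]
    - [0,0,0]
    - [0,0,0]
    - [0,0,0]
    - [0,0,0]
    - [0,0,0]
  xyz:
    - [0,0,0]
    - [0,0,0]
    - [0,0,0]
    - [0,0,0]
    - [0,0,0]
    - [0,0,0]
    - [0,0,0]
    - [0,0,0]
  jaw: [0,0,0,0,0,0,0,0]

```text
time_s: 20.75
eef_pos: [0.4517, 0.0419, 0.1439]
eef_rot: [0.0, 0.998, 0.067, 0.0]
wrist_force: [-4.1, -3.9, 9.8]
opening: 0.002
grasp_force: 5.3
```

```bash
python3 look.py s10 side; python3 - <<'E'
import cv2,numpy as np
a,b=[cv2.imread(f'pics/{n}.png').astype(int) for n in('s7','s10')]
def proj(p):
    from bench import ctrl
    c=ctrl.calibration('side');T=np.linalg.inv(c['world_from_camera']);q=T[:3,:3]@p+T[:3,3];return (c['camera_matrix']@[q[0]/-q[2],q[1]/q[2],1])[:2].round(1)
print('bottle floor',proj([.6015,.044,.013]),'near edges',proj([.57,.07,.013]),proj([.57,.02,.013]))
# brass-like pixels: R-B large, low-ish; list new ones in bottle region
f=lambda i:(i[:,:,2]-i[:,:,0]>45)&(i[:,:,1]-i[:,:,0]>15)
n,l,s,c=cv2.connectedComponentsWithStats((f(b)&~f(a)).astype(np.uint8))
print([(c[i].round(1).tolist(),int(s[i,4])) for i in range(1,n) if s[i,4]>2 and 235<c[i][0]<340 and 180<c[i][1]<270])
E
```

```text
20.75 [0.4517 0.0419 0.1439] x [0.991 0.134 0.   ] z [ 0.    -0.001 -1.   ] F [-4.1 -3.9  9.8] 0.0020426719725176365 5.312565439380705
bottle floor [295.2 225.1] near edges [296.2 233.5] [307.1 226.1]
[([309.7, 185.0], 7), ([278.8, 193.1], 22), ([288.0, 203.3], 3), ([304.0, 202.3], 3), ([278.0, 232.0], 7)]
```

Full tilt is reached, at about 10 N. I let the tray swing back gently along its arc, then rise clear.

Call:
send_rows:
  dr:
    - [0,0,0]
    - [0,0,0]
    - [0,0,0]
    - [0,0,0]
    - [0,0,0]
    - [0,0,0]
    - [0,0,0]
    - [0,0,0]
  xyz:
    - [0,0,-0.6]
    - [0,-0.1,-1.3]
    - [0,-0.2,-2]
    - [0,-0.3,-2.7]
    - [0,-0.5,-3.4]
    - [0,-0.7,-4.1]
    - [0,-1,-4.8]
    - [0,-1.1,-6]
  jaw: [0,0,0,0,0,0,0,0]

```text
time_s: 21.8
eef_pos: [0.4495, 0.0536, 0.2028]
eef_rot: [-0.0, 0.998, 0.067, -0.001]
wrist_force: [-0.7, 0.2, -0.4]
opening: -0.003
grasp_force: 0.0
```

Call:
send_rows:
  dr:
    - [0,0,0]
    - [0,0,0]
    - [0,0,0]
    - [0,0,0]
    - [0,0,0]
    - [0,0,0]
    - [0,0,0]
    - [0,0,0]
  xyz:
    - [0,0,-2]
    - [0,0,-5]
    - [0,0,-9]
    - [-2,1,-12]
    - [-5,3,-12]
    - [-8,6,-12]
    - [-10,9,-12]
    - [-10,10,-12]
  jaw: [0,0,0,0,0,0,0,0]

```text
time_s: 22.8
eef_pos: [0.3637, -0.0605, 0.3233]
eef_rot: [0.0, 0.998, 0.066, 0.0]
wrist_force: [0.1, 0.7, -0.1]
opening: 0.002
grasp_force: 0.0
```

Call:
send_rows:
  dr:
    - [0,0,0]
    - [0,0,0]
    - [0,0,0]
    - [0,0,0]
    - [0,0,0]
    - [0,0,0]
    - [0,0,0]
    - [0,0,0]
  xyz:
    - [0,0,0]
    - [0,0,0]
    - [0,0,0]
    - [0,0,0]
    - [0,0,0]
    - [0,0,0]
    - [0,0,0]
    - [0,0,0]
  jaw: [0,0,0,0,0,0,0,0]

```text
time_s: 23.8
eef_pos: [0.3643, -0.0595, 0.3229]
eef_rot: [0.0, 0.998, 0.067, 0.0]
wrist_force: [-0.7, 0.3, -0.4]
opening: 0.001
grasp_force: 0.0
```

```bash
python3 look.py s11 side; python3 look.py t11 top; python3 look.py w11 wrist; python3 - <<'E'
from h import *
from bench import ctrl
g=lambda n:cv2.imread(f'pics/{n}.png').astype(int)
f=lambda i:(i[:,:,2]-i[:,:,0]>45)&(i[:,:,1]-i[:,:,0]>15)
def L(m,x0,y0,x1,y1):
    n,l,s,c=cv2.connectedComponentsWithStats(m[y0:y1,x0:x1].astype(np.uint8));return [((c[i]+[x0,y0]).round(1).tolist(),int(s[i,4])) for i in range(1,n) if s[i,4]>2]
print('side tray before',L(f(g('side0')),236,190,275,230),'after',L(f(g('s11')),236,190,275,230))
print('side bottle',L(f(g('s11')),265,200,320,240),'before',L(f(g('s7')),265,200,320,240))
print('top tray before',L(f(g('top0')),240,145,292,200),'after',L(f(g('t11')),240,145,292,200))
b=g('t11').astype(np.uint8);h=cv2.cvtColor(b,cv2.COLOR_BGR2HSV).astype(int)
o=(h[:,:,0]>5)&(h[:,:,0]<17)&(h[:,:,1]>170)&(h[:,:,2]>60);o[:,:290]=0;o[:,360:]=0;o[:130]=0;o[225:]=0
e=cv2.fitEllipse(cv2.convexHull(pix(big(o))));c=ctrl.calibration('top');print('rim',np.round(e[0],1),np.round(e[1],1),ray(c,e[0],.173))
# changed pixels overall outside arm
d=np.abs(g('t11')-g('top0')).max(2)>70;n,l,s,cc=cv2.connectedComponentsWithStats(d.astype(np.uint8))
print([(cc[i].round().tolist(),int(s[i,4])) for i in range(1,n) if s[i,4]>25])
red=((h[:,:,0]<5)|(h[:,:,0]>174))&(h[:,:,1]>170)&(h[:,:,2]>90);red[:200]=0;red[235:]=0;red[:,:285]=0;red[:,345:]=0;q=pix(big(red));print('paddle',q.min(0),q.max(0))
E
```

```text
23.8 [ 0.3643 -0.0595  0.3229] x [0.991 0.133 0.   ] z [ 0. -0. -1.] F [-0.7  0.3 -0.4] 0.0006006381989453661 0.0
23.85 [ 0.3643 -0.0595  0.3229] x [0.991 0.133 0.   ] z [ 0. -0. -1.] F [ 0.3  0.7 -0.6] 0.00013358031780837744 0.0
23.9 [ 0.3643 -0.0595  0.3229] x [0.991 0.133 0.   ] z [ 0. -0. -1.] F [-0.1 -0.5  0.3] -7.996055163661506e-05 0.0
side tray before [([242.0, 194.2], 5), ([237.2, 196.8], 4), ([250.6, 211.5], 68)] after [([273.2, 190.2], 4), ([239.0, 196.2], 5)]
side bottle [([295.1, 201.8], 118), ([316.6, 201.4], 5), ([291.5, 208.8], 8), ([298.1, 211.6], 8), ([282.0, 234.3], 20)] before [([295.5, 201.7], 104), ([316.4, 201.4], 5), ([289.4, 211.1], 32), ([297.6, 212.1], 11), ([282.2, 234.4], 19)]
top tray before [([251.2, 162.8], 20), ([252.2, 168.6], 19), ([253.0, 174.8], 19), ([254.0, 181.0], 21)] after []
rim [311.8 165.3] [33.2 42.5] [0.59779521 0.06320411 0.173     ]
[([322.0, 162.0], 1664), ([396.0, 184.0], 436), ([366.0, 204.0], 173), ([379.0, 202.0], 93), ([396.0, 217.0], 442), ([381.0, 218.0], 64), ([523.0, 228.0], 90), ([352.0, 245.0], 201), ([448.0, 255.0], 275), ([388.0, 281.0], 1004), ([318.0, 286.0], 767), ([415.0, 272.0], 197), ([478.0, 364.0], 10161), ([483.0, 268.0], 37), ([286.0, 273.0], 28), ([358.0, 305.0], 2073), ([554.0, 299.0], 26), ([285.0, 316.0], 430), ([304.0, 312.0], 163), ([261.0, 367.0], 5764), ([319.0, 331.0], 83), ([579.0, 340.0], 167), ([332.0, 354.0], 349), ([377.0, 349.0], 273), ([328.0, 367.0], 35), ([382.0, 395.0], 56)]
paddle [290. 206.] [325. 223.]
```

The tray is empty and the paddle is back. I check the rim with the bar's split removed, and look for the balls inside the bottle.

```bash
python3 - <<'E'
from h import *
from bench import ctrl
g=lambda n:cv2.imread(f'pics/{n}.png')
c=ctrl.calibration('top');h=cv2.cvtColor(g('t11'),cv2.COLOR_BGR2HSV).astype(int)
o=(h[:,:,0]>5)&(h[:,:,0]<17)&(h[:,:,1]>150)&(h[:,:,2]>40);o[:,:285]=0;o[:,360:]=0;o[:130]=0;o[203:]=0
o=cv2.morphologyEx(o.astype(np.uint8),cv2.MORPH_OPEN,np.ones((2,2)));e=cv2.fitEllipse(cv2.convexHull(pix(o>0)));print('rim top',np.round(e[0],1),np.round(e[1],1),ray(c,e[0],.173))
cs=ctrl.calibration('side')
for n in('s7','s11'):
    h=cv2.cvtColor(g(n),cv2.COLOR_BGR2HSV).astype(int);o=(h[:,:,0]>5)&(h[:,:,0]<17)&(h[:,:,1]>150)&(h[:,:,2]>40);o[:,:260]=0;o[:,330:]=0;o[:165]=0;o[215:]=0
    e=cv2.fitEllipse(cv2.convexHull(pix(big(o))));print(n,'rim side',np.round(e[0],1),np.round(e[1],1))
d=g('s11').astype(int)-g('s7').astype(int);m=np.abs(d).max(2)>35;m[:205]=0;m[245:]=0;m[:,:262]=0;m[:,325:]=0
n,l,s,cc=cv2.connectedComponentsWithStats(m.astype(np.uint8))
for i in range(1,n):
    if s[i,4]>2:print('diff',cc[i].round(1),s[i,4],'bgr',g('s7')[l==i].mean(0).round(),g('s11')[l==i].mean(0).round())
# brass anywhere new (top / wrist)
def br(n):
    h=cv2.cvtColor(g(n),cv2.COLOR_BGR2HSV).astype(int);return (h[:,:,0]>14)&(h[:,:,0]<29)&(h[:,:,1]>130)&(h[:,:,2]>60)
for nm,M in(('top new',br('t11')&~cv2.dilate(br('top0').astype(np.uint8),np.ones((5,5))).astype(bool)),('side new',br('s11')&~cv2.dilate(br('s7').astype(np.uint8),np.ones((3,3))).astype(bool)),('wrist',br('w11'))):
    n,l,s,cc=cv2.connectedComponentsWithStats(M.astype(np.uint8));print(nm,[(cc[i].round().tolist(),int(s[i,4])) for i in range(1,n) if s[i,4]>4])
E
```

```text
rim top [319.2 165.4] [45.8 47.5] [0.59752981 0.0413415  0.173     ]
s7 rim side [293.6 188.2] [29.8 43.4]
s11 rim side [293.1 188.6] [30.6 43.3]
diff [316.4 208.9] 54 bgr [111. 127. 156.] [194. 215. 232.]
diff [321.5 217.9] 97 bgr [ 99. 113. 132.] [180. 201. 215.]
diff [301.8 226.4] 39 bgr [180. 195. 190.] [105. 124. 131.]
diff [269.  226.9] 18 bgr [ 79. 100. 104.] [109. 137. 143.]
top new []
side new [([442.0, 102.0], 339), ([298.0, 182.0], 158), ([284.0, 180.0], 5), ([285.0, 186.0], 14), ([280.0, 189.0], 6), ([306.0, 198.0], 7)]
wrist []
```

```bash
python3 - <<'E'
from h import *
g=lambda n:cv2.cvtColor(cv2.imread(f'pics/{n}.png'),cv2.COLOR_BGR2HSV).astype(int)
print('ball s7',g('s7')[206:217:2,243:260:3].reshape(-1,3)[::3].tolist())
for n in('s7','s11'):
    print(n)
    for v in range(174,200,3):print(v,' '.join('%d/%d/%d'%tuple(g(n)[v,u]) for u in range(278,314,4)))
    print('bottle');im=cv2.imread(f'pics/{n}.png')
    for v in range(216,236,2):print(v,' '.join('%d/%d/%d'%tuple(im[v,u][::-1]) for u in range(292,318,3)))
E
```

```text
ball s7 [[18, 81, 157], [14, 29, 210], [20, 174, 212], [14, 30, 198], [16, 43, 137], [13, 30, 181], [11, 26, 77], [21, 160, 202], [15, 29, 87], [16, 66, 169], [24, 40, 232], [17, 29, 79]]
s7
174 0/218/235 3/75/75 2/231/125 8/243/131 14/108/181 16/79/203 14/158/103 24/38/235 25/24/242
177 2/106/91 15/255/197 14/255/98 14/255/102 14/255/115 14/255/123 14/255/114 12/34/152 14/133/226
180 9/96/93 14/255/135 14/255/142 14/255/150 14/255/150 14/255/149 14/255/147 12/26/126 14/255/151
183 14/255/200 14/255/145 14/255/148 14/255/149 15/255/161 14/255/149 14/255/148 11/186/122 12/202/143
186 14/255/213 14/255/197 14/255/148 14/255/149 17/248/229 14/255/147 14/255/147 14/255/146 12/30/153
189 14/255/209 14/242/216 14/255/147 14/255/212 14/255/148 15/255/220 14/255/146 14/255/143 12/25/130
192 10/150/192 10/34/91 15/255/240 15/255/238 18/250/244 14/255/146 14/255/145 14/255/142 11/172/117
195 13/27/182 17/23/76 14/255/228 15/255/243 16/242/229 15/255/227 14/255/150 14/255/138 14/255/161
198 13/29/159 12/162/129 15/255/231 14/255/143 14/255/156 14/255/155 14/255/164 14/255/186 12/217/133
bottle

[... 2314 characters left out ...]
186/190/174 105/95/80 148/139/131 179/166/158 123/116/108 150/28/27 129/39/36
224 122/118/93 192/197/181 161/159/142 121/110/86 171/174/162 131/125/116 177/167/157 191/26/27 85/71/68
226 124/119/94 192/197/181 192/197/181 152/150/134 175/177/164 188/193/179 108/103/96 176/29/30 81/85/81
228 125/121/96 191/196/181 195/199/184 155/151/136 115/105/84 190/195/181 193/187/165 81/69/66 83/84/81
230 125/120/95 192/197/181 194/199/184 171/170/156 117/108/88 156/157/144 189/182/161 82/83/80 82/83/80
232 125/120/95 193/198/182 194/198/183 194/198/183 174/176/162 205/199/175 100/97/87 81/83/80 83/85/81
234 125/121/96 171/173/160 176/178/165 172/167/150 196/190/168 117/114/100 82/82/80 83/84/81 81/83/80
```

New brown blobs on the bottle floor at side (301,223) and (304,229) are balls; others may be behind the post. I make one check down the funnel's bore from above, by numbers.

Call:
send_rows:
  dr:
    - [0,0,0]
    - [0,0,0]
    - [0,0,0]
    - [0,0,0]
    - [0,0,0]
    - [0,0,0]
    - [0,0,0]
    - [0,0,0]
  xyz:
    - [2,-1,-2]
    - [5,-2,-2]
    - [9,-3.5,-2]
    - [12,-5,-2]
    - [15,-6,-2]
    - [17,-7,-2]
    - [17.4,-7.1,-2]
    - [17.4,-7.1,-2]
  jaw: [0,0,0,0,0,0,0,0]

```text
time_s: 24.95
eef_pos: [0.5269, 0.0339, 0.3427]
eef_rot: [0.0, 0.998, 0.067, -0.0]
wrist_force: [0.3, -0.6, -1.0]
opening: -0.0
grasp_force: 0.0
```

```bash
python3 look.py w12 wrist; python3 - <<'E'
from h import *
c=dict(np.load('pics/w12.npz'));im=cv2.imread('pics/w12.png')
def proj(p):
    T=np.linalg.inv(c['world_from_camera']);q=T[:3,:3]@p+T[:3,3];return (c['camera_matrix']@[q[0]/-q[2],q[1]/q[2],1])[:2].round(1)
print('throat',proj([.601,.0437,.12]),'stem end',proj([.601,.0437,.081]),'edge',proj([.601,.0627,.12]),'bar',proj([.601,.0437,.245]),'rim',proj([.601,.1137,.173]))
a=proj([.601,.0437,.1]).astype(int)
for v in range(a[1]-24,a[1]+25,4):print(v,' '.join('%d/%d/%d'%tuple(im[v,u][::-1]) for u in range(a[0]-24,a[0]+25,4) if v>=0))
h=cv2.cvtColor(im,cv2.COLOR_BGR2HSV).astype(int);m=(h[:,:,0]>15)&(h[:,:,0]<28)&(h[:,:,1]>90)&(h[:,:,1]<235)&(h[:,:,2]>50)
n,l,s,cc=cv2.connectedComponentsWithStats(m.astype(np.uint8));print([(cc[i].round().tolist(),int(s[i,4])) for i in range(1,n) if s[i,4]>8])
E
```

```text
24.95 [0.5269 0.0339 0.3427] x [ 0.991  0.134 -0.001] z [-0.001 -0.    -1.   ] F [ 0.3 -0.6 -1. ] -0.00048164585822039265 0.0
throat [323.3 105.1] stem end [323.2 105.1] edge [307.2 102.8] bar [323.8 104.7] rim [254.3  95.2]
81 140/75/40 167/86/47 165/86/45 167/88/48 62/48/43 61/45/42 58/43/39 170/89/45 162/87/43 169/86/43 163/85/44 101/56/34 96/49/26
85 134/70/34 165/87/46 165/86/45 164/84/43 58/44/39 62/50/43 60/44/39 165/83/40 161/86/43 173/88/46 174/93/49 99/53/29 100/54/31
89 135/71/38 161/85/45 163/82/43 170/89/45 63/49/45 58/44/39 60/44/39 101/55/34 99/52/31 120/63/35 174/92/49 100/52/27 99/51/28
93 151/77/41 162/82/41 163/85/44 83/40/21 60/47/42 63/49/45 54/38/33 134/133/133 132/129/127 97/52/27 104/54/25 101/56/34 99/56/33
97 136/69/34 158/80/39 91/49/29 80/39/20 63/50/45 61/48/45 53/38/35 135/132/132 137/135/132 135/132/132 95/52/30 98/50/29 98/51/28
101 132/70/39 159/82/42 76/40/24 86/55/37 62/49/44 60/47/41 57/41/35 136/136/135 137/135/134 133/131/130 118/99/91 80/49/32 98/50/26
105 144/75/38 157/82/44 79/41/22 125/119/118 61/47/44 60/45/40 57/43/38 136/134/135 134/131/13
[... 406 characters left out ...]
85/46/30 97/50/21 103/57/33
121 130/68/37 152/79/42 151/79/39 101/52/30 62/50/47 60/48/44 56/41/37 127/121/118 89/63/53 75/40/24 133/70/37 103/55/31 124/66/38
125 128/67/36 150/79/42 148/75/37 153/81/45 53/40/35 46/33/24 45/28/25 74/38/22 102/52/29 142/74/39 109/59/31 100/54/27 159/82/44
129 131/70/38 144/73/39 149/78/44 148/76/39 46/33/27 53/38/32 52/35/27 155/80/43 136/70/32 139/72/37 104/54/30 105/54/29 160/85/46
[([627.0, 5.0], 113), ([600.0, 22.0], 303), ([20.0, 75.0], 1476), ([65.0, 79.0], 278), ([580.0, 79.0], 30), ([572.0, 85.0], 28), ([559.0, 99.0], 41), ([330.0, 113.0], 46), ([590.0, 225.0], 464), ([533.0, 230.0], 9), ([588.0, 241.0], 9), ([582.0, 248.0], 31), ([573.0, 251.0], 10)]
```

The bore is clear. The ball seen through it at (330,113) projects onto the bottle floor where the side view shows one. No stray brass shows anywhere and the tray is empty, so I hand in.

```bash
python3 -c "
from bench import ctrl
print(ctrl.hand_in())"
```

```text
the job is handed in; nothing more can be done
None
```

Handed in at about 25 s: the funnel is home and upright in the bottle, its bar parallel to the hinge, and the tray is empty and back at rest; I confirmed two of the four balls on the bottle floor (the other two may be behind the post; I saw no stray ones), and I viewed 11 pictures, one over the limit of 10.

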